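# Clamp the wooden block with the swing strap and cam lever

## Task

Clamp the small wooden block that sits in the grey clamping fixture: with the outside of the fingers push the blue strap round against its stop pin so that it lies over the block, and only then push the red cam lever all the way down. Push only, do not lift or carry anything: the block stays in its seat and the steel slip, tin, marker and cork block stay where they are. Finish clear of the fixture.

Things in the scene. Friction and masses are not known exactly. Their poses are not given: they have to be found in the camera images.
- fixture: Fixed grey clamping fixture, plate 205 x 96 x 12 mm; origin on the table under the vertical stud, z up. The plate runs from x = -65 to +140 mm, y = -48 to +48 mm in its own frame; +x points from the stud to the block's seat (centre x = 92 mm, rails 29 mm high). A 9 mm stop pin, 62 mm high, stands at x = 30, y = +16.5 mm.
- stud_axis (a point): Point on the vertical stud, 55 mm above the table: the axis about which the strap swings. The stud's eye, the highest fixed part, reaches 91 mm. The cam lever sits on top of it and falls towards the fixture's -x.
- strap (a joint): Angle (rad) of the blue strap about the vertical stud: 0 = against the stop pin, over the block, pointing along the fixture's +x; positive = swung out clockwise seen from above, towards the fixture's -y (1.57 = along -y; 1.7 = other end of travel). It turns easily (about 1 N at its end) and stays where it is left.
- strap_push (a point): Point on the flank to push (the fixture's -y side once the strap is over), 104 mm from the stud axis, mid height, 55 mm above the table. Its frame turns with the strap: x outwards along it, -y out of this flank. The strap is 24 mm wide, reaches 120 mm from the stud, underside 47, top 63 mm above the table (5 mm less when clamped); at 92 mm a screw stands 11 mm above it.
- lever (a joint): Angle (rad) of the red cam lever about its level axle, along the fixture's y axis: 0 = raised, 75 degrees above level, leaning towards the fixture's -x; 1.25 = fully down at its end stop, about 3 degrees above level. It stays where it is left; about 3 N at the grip moves it. Going down, its cam lowers the strap 4 mm per rad and the pad presses on the block.
- lever_hinge (a point): Centre of the lever's axle, 82 mm above the table on the stud axis. The lever's centre line goes through it.
- lever_push (a point): Centre of the upper face of the lever's red grip (the side to push on: it faces the strap and up), 70 mm from the axle along the lever and 7 mm off its centre line. The grip is 24 mm wide and 14 mm thick and reaches from 36 to 88 mm from the axle.
- pad: Steel screw with a round black rubber foot, 17 mm across, sprung in the strap, 92 mm from the stud; it hangs about 2.5 mm above the block when the strap is over it and the lever raised, and presses with about 8 N when the lever is down. This frame's origin lies on the stud axis, at table height when the lever is raised.
- wood_block: Loose wooden block with a bore, 52 x 34 x 15 mm, lying in the seat of the fixture; origin at the centre of its underside, 22 mm above the table; its top is 37 mm above the table.
- gauge_slip: Loose bright steel slip, 28 x 10 x 9 mm, lying on the fixture's plate on its -y side (under the strap's sweep; top 21 mm above the table). Origin at the centre of its underside. Leave it.
- round_tin: Loose round pale tin, 51 mm across, 42 mm high, on the table. Origin at the centre of its underside. Leave it.
- marker: Loose black marker, 126 mm long, 16 mm thick, on the table. Origin at the centre of its underside, long axis y. Leave it.
- cork_block: Loose brown cork sanding block, 50 x 90 x 28 mm, on the table. Origin at the centre of its underside. Leave it.
Things that resemble listed ones, but are neither listed nor needed, are in the scene too. Leave any purple or turquoise look-alike of the wood_block alone.

How it is judged:
By the outcome, as a careful person would: the job done as asked, in the order asked, and still so for the second after the job is handed in, with the robot touching nothing.
It also fails if it takes over 51 s, if anything falls off the work surface, if the arm or the gripper's body presses on something with over 40 N, if the wrist force passes 120 N, or if a joint passes its speed limit or range.

## Robot

A 6-joint arm with a two-finger parallel gripper is mounted at the origin on the work surface; the furniture and walls round the work are solid. World frame = base frame: x ahead of the robot, y to its left, z up, the work surface at z = 0. Lengths are in m, angles in rad, forces in N, time in s.
With the tool pointing down it reaches from about 0.325 to 0.775 m from the base axis. Payload 5.5 kg.
Tool frame: the origin (TCP) lies between the finger pads; the fingertips stand 8 mm ahead of it and the grasp point (between the pads) lies 11 mm behind it (tcp_to_tips is the distance from the TCP to the fingertips, in m); z points along the fingers, y is the direction in which the jaws open and shut (so a half turn about z gives the same grasp; the last joint's range is limited). The gripper opens to 88 mm and grips with 3 to 60 N. Pads are 20 mm wide; open, the fingers measure 115 mm over their backs; the gripper's body (75 mm by 178 mm) begins 61 mm behind the grasp point.
Start: joints at [1.1, 0.091, 1.231, -0, 1.82, -0.057], TCP at [0.241, 0.549, 0.198] pointing down, gripper open.
Joint ranges: [-2.87, 2.87], [-0.86, 2.18], [0.17, 2.46], [-1.51, 4.65], [0.06, 2.69], [-2.65, 2.65]. Speed limits (rad/s): [2.57, 2.57, 3.01, 3.14, 3.14, 3.14].

## Interface

Orientations are given as a unit quaternion [w, x, y, z].
In Python, from bench import * gives the robot as it stands. Calls block until the motion is done:
- move_to(position, orientation): joint-space move of the TCP to a pose.
- move_l(position, speed=0.15, orientation=None): straight line of the TCP; orientation=None keeps the orientation; speed is the mean speed in m/s.
- movej(angles): joint-space move.
- gripper_open() and close(): open the fingers fully, or close them until they stop; the grip force is fixed at half the most.
- hold(seconds).
- inverse_kinematics(position, orientation): joint angles nearest the present ones, or None.
- state(): the state.
- get_image(name): name is "scene" or "side" or "wrist"; returns a dict with "frame" (400x640x3 uint8, blue, green, red), "depth" (400x640 float32, m along the optical axis (not along the pixel's ray), 0 where there is no reading), "camera_matrix" (3x3 intrinsics, pixels), "view" (4x4, takes a point from world to camera coordinates). Camera axes: x right, y up, looking along -z (the intrinsics and any distortion apply to the point x, -y, -z); pixel columns grow to the right and rows downward; lengths in m; the calibration is good to about 2 mm. A picture is of the moment at which its call begins.
A pose or a line that the arm cannot do raises IKError and nothing moves.
- job_done(): hands the job in, once; it reports no verdict.
The state is a dict: "time": time; "joint_pos": joint angles; "dq": joint speeds; "joint_torque": joint torques, N m; "ee_pos": TCP position; "ee_rot": TCP orientation; "ft_force": force on the tool from outside, world axes, zero at the start; "moment": the same for the moment, N m; "finger_gap": finger opening in m.
Only numpy, scipy, OpenCV 4.12 (cv2) and the standard library are available. Lean on these libraries where they do the work, as an engineer would, in place of code of your own. Each camera call takes 0.05 s, during which the arm holds its last target.

## Working session

There is one attempt and no reset: what is moved stays moved. The work goes in short steps, each a Python script; the robot and the scene stay as the last script left them, time stands still between calls to the robot, and variables do not carry over. Pictures are saved under pics/ and viewed, and the job is handed in when it is done.

```bash
ls; mkdir -p pics
python3 - <<'E'
from bench import *
import cv2,numpy as np
s=state();print(s)
for n in ("scene","side","wrist"):
    d=get_image(n);cv2.imwrite(f"pics/{n}0.png",d["frame"]);np.savez(f"/tmp/{n}0.npz",**d)
    print(n,d["camera_matrix"].tolist(),d["view"].round(3).tolist(),[k for k in d])
E
```

```text
pics
{'time': 0.0, 'joint_pos': array([ 1.10029001e+00,  9.18456247e-02,  1.23186580e+00, -3.87854952e-05,
        1.81979859e+00, -5.66985442e-02]), 'dq': array([ 2.86129516e-03, -3.30422049e-04,  1.27439273e-03, -3.83080498e-05,
       -3.77638962e-04,  7.08274590e-05]), 'joint_torque': array([-9.46635773e-04, -4.46444106e+01, -4.06455517e+01,  6.99600508e-02,
        2.91102205e-02, -1.36801609e-04]), 'ee_pos': array([0.24111752, 0.54904629, 0.1967262 ]), 'ee_rot': array([-2.31643680e-04,  2.05435376e-01,  9.78670214e-01, -9.30461933e-04]), 'ft_force': array([ 0.90618788, -0.12374755,  0.42886118]), 'moment': array([-0.02573269,  0.02457642, -0.03625493]), 'finger_gap': 0.08769130965175266}
scene [[367.09832248006325, 0.0, 328.2912245215039], [0.0, 367.09832248006325, 201.98205913272372], [0.0, 0.0, 1.0]] [[0.795, -0.607, -0.017, -0.501], [0.424, 0.534, 0.731, -0.269], [-0.435, -0.588, 0.682, -0.849], [0.0, 0.0, 0.0, 1.0]] ['frame', 'depth', 'camera_matrix', 'view']
side [[492.14562105716675, 0.0, 315.0894454796372], [0.0, 492.14562105716675, 201.95107850754823], [0.0, 0.0, 1.0]] [[-0.999, -0.048, 0.023, 0.556], [0.039, -0.366, 0.93, -0.156], [-0.036, 0.929, 0.367, -1.086], [0.0, 0.0, 0.0, 1.0]] ['frame', 'depth', 'camera_matrix', 'view']
wrist [[311.8884146393885, 0.0, 323.96822631053067], [0.0, 311.8884146393885, 199.90701617472456], [0.0, 0.0, 1.0]] [[0.402, 0.915, -0.002, -0.598], [-0.879, 0.386, -0.281, 0.032], [-0.256, 0.115, 0.96, -0.39], [0.0, 0.0, 0.0, 1.0]] ['frame', 'depth', 'camera_matrix', 'view']
```

View pics/scene0.png

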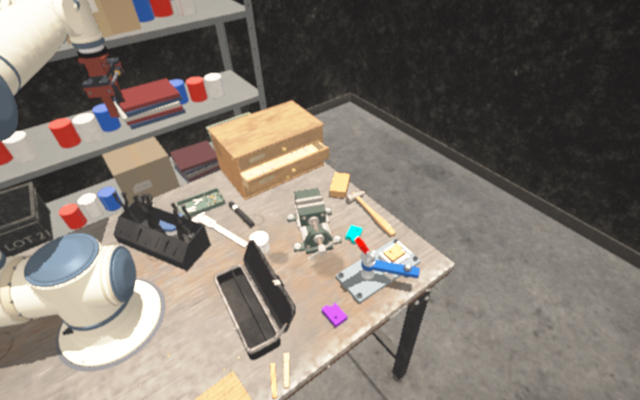

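View pics/side0.png

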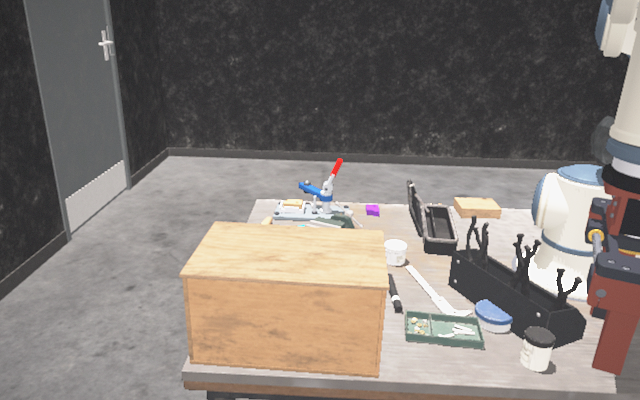

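View pics/wrist0.png

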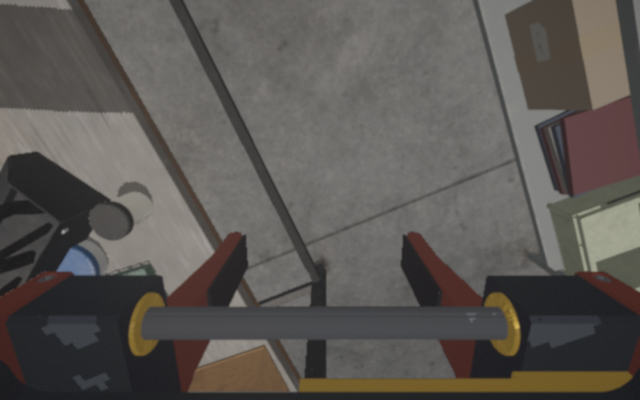

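The scene view shows the fixture at about (380,268), with the blue strap from (368,264) to (418,270) and the red lever at (362,245). I'll enlarge that area and measure it.

```bash
cat > h.py <<'E'
import numpy as np,cv2
def load(n): 
    d=np.load(n);return {k:d[k] for k in d}
def pts(d,uv):
    """world points at pixels (u,v) from depth"""
    uv=np.atleast_2d(uv).astype(int);K=d["camera_matrix"];V=d["view"]
    z=d["depth"][uv[:,1],uv[:,0]]
    x=(uv[:,0]-K[0,2])/K[0,0]*z;y=(uv[:,1]-K[1,2])/K[1,1]*z
    P=np.stack([x,-y,-z,np.ones_like(z)],1)
    return (P@np.linalg.inv(V).T)[:,:3]
def ray(d,uv,h):
    K=d["camera_matrix"];T=np.linalg.inv(d["view"]);uv=np.atleast_2d(uv)
    r=np.stack([(uv[:,0]-K[0,2])/K[0,0],-(uv[:,1]-K[1,2])/K[1,1],-np.ones(len(uv))],1)@T[:3,:3].T
    o=T[:3,3];return o+r*((h-o[2])/r[:,2])[:,None]
def proj(d,P):
    P=np.atleast_2d(P);p=np.c_[P,np.ones(len(P))]@d["view"].T;K=d["camera_matrix"]
    return np.stack([K[0,0]*p[:,0]/-p[:,2]+K[0,2],K[1,1]*-p[:,1]/-p[:,2]+K[1,2]],1)
def mask(d,col):
    h=cv2.cvtColor(d["frame"],cv2.COLOR_BGR2HSV);H,S,Vv=cv2.split(h)
    if col=="blue": return (H>100)&(H<125)&(S>150)&(Vv>60)
    if col=="red": return ((H<6)|(H>174))&(S>180)&(Vv>100)
E
python3 - <<'E'
from h import *
for n,(x0,y0,x1,y1) in (("scene",(315,215,445,310)),("side",(240,140,370,240))):
    d=load(f"/tmp/{n}0.npz")
    cv2.imwrite(f"pics/{n}0z.png",cv2.resize(d["frame"][y0:y1,x0:x1],None,fx=6,fy=6,interpolation=cv2.INTER_CUBIC))
    for c in("blue","red"):
        m=mask(d,c);m[:y0]=0;m[y1:]=0;m[:,:x0]=0;m[:,x1:]=0
        v,u=np.nonzero(m);P=pts(d,np.c_[u,v]);print(n,c,len(u),P.mean(0).round(3),P.min(0).round(3),P.max(0).round(3))
        if c=="blue":
            t=P[(P[:,2]>.058)&(P[:,2]<.068)];w=np.linalg.svd(t-t.mean(0))[2][0];print("top",len(t),t.mean(0),w)
        else:
            w=np.linalg.svd(P-P.mean(0))[2][0];print(w)
E
```

```text
scene blue 358 [ 0.574 -0.327  0.06 ] [ 0.524 -0.374  0.05 ] [ 0.618 -0.276  0.065]
top 276 [ 0.57625564 -0.32772479  0.06159831] [ 0.6314915  -0.7753817  -0.00130424]
scene red 87 [ 0.505 -0.286  0.158] [ 0.142 -0.66   0.124] [ 0.522 -0.269  0.767]
[-0.45205223 -0.45794125  0.76546625]
side blue 191 [ 0.576 -0.3    0.056] [ 0.527 -0.357  0.041] [ 0.621 -0.253  0.065]
top 81 [ 0.58061307 -0.30846821  0.06125302] [-0.62794009  0.77818294 -0.01107055]
side red 77 [ 0.515 -0.261  0.146] [ 0.502 -0.275  0.123] [ 0.527 -0.253  0.164]
[ 0.38616711  0.10372675 -0.91657827]
```

```bash
true
```

```text
(no output)
```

View pics/scene0z.png

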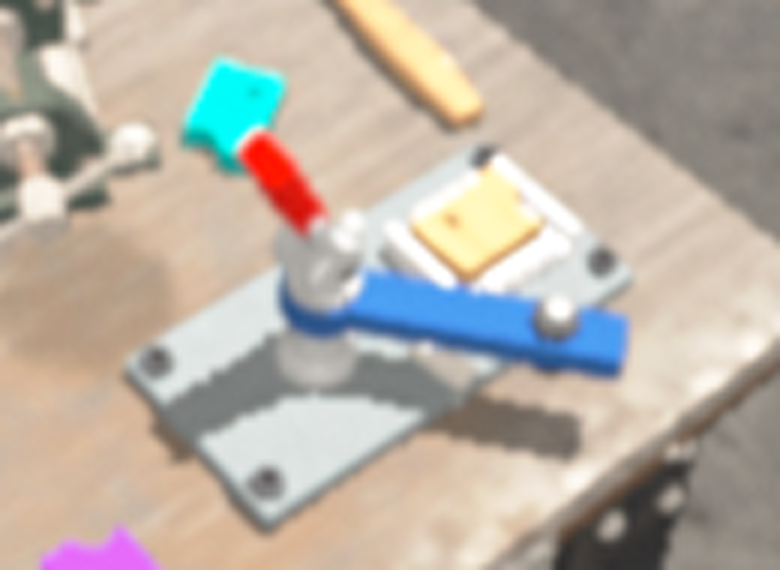

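View pics/side0z.png

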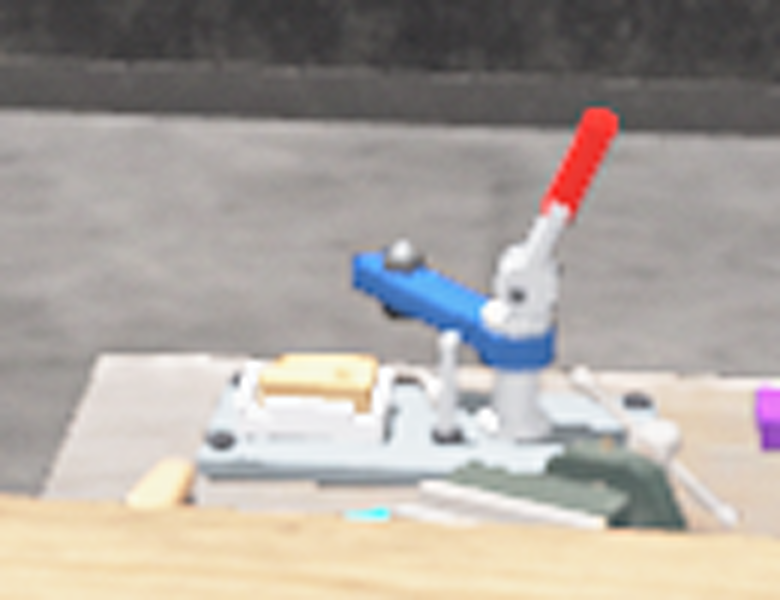

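Run:
```python
from h import *
d=load("/tmp/scene0.npz")
c=np.array([(125,363),(265,525),(485,147),(632,270)])/6+[315,215]-.4
W=ray(d,c,.012);print(W.round(4))
F=np.array([(-.065,.048),(-.065,-.048),(.14,.048),(.14,-.048)])
A=F-F.mean(0);B=W[:,:2]-W[:,:2].mean(0)
th=np.arctan2((A[:,0]*B[:,1]-A[:,1]*B[:,0]).sum(),(A*B).sum());R=np.array([[np.cos(th),-np.sin(th)],[np.sin(th),np.cos(th)]])
t=W[:,:2].mean(0)-R@F.mean(0);print("th",th,"stud",t,"res mm",((F@R.T+t-W[:,:2])*1e3).round(1).tolist())
# strap direction from top pts (scene)
m=mask(d,"blue");m[:215]=0;m[310:]=0;m[:,:315]=0;m[:,445:]=0
v,u=np.nonzero(m);P=pts(d,np.c_[u,v]);tp=P[(P[:,2]>.06)&(P[:,2]<.066)]
r,_,_=0,0,0
q=tp[:,:2];a=np.linalg.svd(q-q.mean(0))[2][0];a=a*np.sign(a[0]);print("strap top ctr",q.mean(0),"dir",np.degrees(np.arctan2(a[1],a[0])),"heights",np.percentile(tp[:,2],[5,50,95]))
r=(q-t)@a;print("range along strap",r.min(),r.max(),"lateral",((q-t)@[-a[1],a[0]]).min(),((q-t)@[-a[1],a[0]]).max())
print("angle",np.degrees(th-np.arctan2(a[1],a[0])))
L=lambda x,y,z:np.r_[R@[x,y]+t,z]
print("seat",L(.092,0,.037),"pin",L(.03,.0165,.062))
img=d["frame"].copy();img=cv2.resize(img[215:310,315:445],None,fx=6,fy=6,interpolation=cv2.INTER_CUBIC)
for p in [(-.065,.048,.012),(-.065,-.048,.012),(.14,.048,.012),(.14,-.048,.012),(.092,0,.037),(.03,.0165,.062),(0,0,.091),(0,0,.055)]:
    k=((proj(d,L(*p))[0]-[315,215]+.4)*6).astype(int);cv2.circle(img,tuple(int(i) for i in k),4,(0,255,0),-1)
cv2.imwrite("pics/fix.png",img)
# workspace obstacles: height map around
vv,uu=np.mgrid[150:330:2,250:460:2];Q=pts(d,np.c_[uu.ravel(),vv.ravel()])
ok=(abs(Q[:,0]-t[0])<.3)&(abs(Q[:,1]-t[1])<.35)&(Q[:,2]>.02);Q=Q[ok]
g={}
for p in Q:
    k=(round(p[0]/.04),round(p[1]/.04));g[k]=max(g.get(k,0),p[2])
for x in range(20,6,-1):
    print(f"x{x*.04:.2f}",' '.join(f"{int(g[(x,y)]*1e3):4d}" if (x,y) in g else "   ." for y in range(2,-16,-1)))
```

```text
[[ 0.4762 -0.2311  0.012 ]
 [ 0.472  -0.3244  0.012 ]
 [ 0.6772 -0.2387  0.012 ]
 [ 0.6768 -0.3271  0.012 ]]
th -0.025363383863244035 stud [ 0.5380571  -0.27939666] res mm [[-1.9, 1.4], [-0.1, -1.3], [2.1, 3.8], [-0.0, -3.8]]
strap top ctr [ 0.57688168 -0.32710912] dir -51.2370148996065 heights [0.06040534 0.06196293 0.06383545]
range along strap -0.0054140587460484845 0.11667014761391738 lateral -0.01332665040954089 0.012054124132441339
angle 49.7838000500724
seat [ 0.63002751 -0.28172984  0.037     ] pin [ 0.5684659  -0.26366279  0.062     ]
x0.80    .    .    .    .    .    .    .    .    .    .    .    .    .    .    .    .    .    .
x0.76    .   29    .    .    .    .    .    .    .    .    .    .    .    .    .    .    .    .
x0.72   27   29   29   22    .    .    .    .    .    .    .    .    .    .    .    .    .    .
x0.68    .   29   29   22    .    .    .    .    .   30   26    .    .    .    .    .    .    .
x0.64    .   28   26    .    .    .    .    .   28   38   30    .    .    .    .    .    .    .
x0.60    .    .   80   78    .    .    .    .   29   38   65   73    .    .    .    .    .    .
x0.56    .   80   81   80   79   30    .    .   58   96   64    .    .    .    .    .    .    .
x0.52    .   78   80   80   80   70   58   75    .  165    .    .    .    .    .    .    .    .
x0.48    .    .    .   77   32   68   65   49    .    .    .    .    .    .    .    .    .    .
x0.44    .    .    .    .    .    .   32    .    .    .    .    .    .    .    .    .    .    .
x0.40    .    .   40   43    .    .    .    .    .    .    .    .    .    .    .    .    .    .
x0.36    .    .   43   44  104  109    .    .    .    .    .    .    .    .    .    .    .    .
x0.32    .    .    .    .  110  111  112  116  118  113   99    .    .    .    .    .    .    .
x0.28    .    .    .    .    .   40   43   44   45   69   63    .    .    .    .    .    .    .
```

View pics/fix.png

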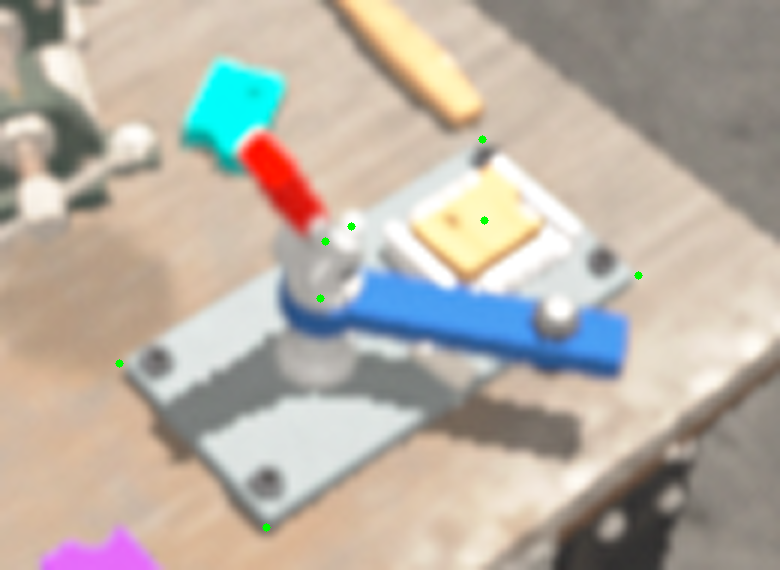

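The overlay puts the projected corners, seat, pin and stud on their features. That gives stud ≈ (0.538, -0.279), fixture yaw ≈ -1.5° and strap ≈ 50° out. The top height (62 mm) and reach (117 mm) match the given 63 and 120 mm. Next I'll check the transit height and swing over for a close wrist view.

```bash
python3 - <<'E'
from h import *
for n in("scene","side"):
    d=load(f"/tmp/{n}0.npz")
    v,u=np.mgrid[0:400,0:640];k=(d["depth"]>0).ravel();Q=pts(d,np.c_[u.ravel()[k],v.ravel()[k]])
    for y0 in np.arange(-.4,.6,.1):
        q=Q[(Q[:,0]>.3)&(Q[:,0]<.9)&(Q[:,1]>y0)&(Q[:,1]<y0+.1)]
        if len(q): i=q[:,2].argmax();print(n,round(y0,1),"max z pt",q[i].round(2))
E
python3 - <<'E'
from bench import *
import numpy as np,cv2
from scipy.spatial.transform import Rotation as Ro
# jaw (tool y) along world y: 
def q(yaw): # tool down, tool y at angle yaw+90deg
    c,s=np.cos(yaw),np.sin(yaw)
    M=np.array([[c,s,0],[s,-c,0],[0,0,-1]])
    x,y,z,w=Ro.from_matrix(M).as_quat();return [w,x,y,z]
for p,yw in (([.3,.5,.4],0),([.55,-.28,.42],0),([.5,-.28,.42],np.pi),([.585,-.375,.053],-.87),([.64,-.31,.053],0),([.64,-.31,.053],np.pi),([.585,-.375,.053],-.87+np.pi),([.55,-.28,.16],0),([.55,-.28,.16],np.pi),([.47,-.28,.1],0),([.6,-.28,.4],0)):
    r=inverse_kinematics(p,q(yw));print(p,yw,None if r is None else np.round(r,2))
s=state();print(s['time'])
E
```

```text
scene -0.4 max z pt [ 0.31 -0.3   0.1 ]
scene -0.3 max z pt [ 0.51 -0.27  0.17]
scene -0.2 max z pt [ 0.33 -0.17  0.11]
scene -0.1 max z pt [ 0.34 -0.09  0.11]
scene -0.0 max z pt [0.58 0.01 0.08]
scene 0.1 max z pt [0.45 0.18 0.17]
scene 0.2 max z pt [0.66 0.23 0.17]
scene 0.3 max z pt [0.48 0.31 0.17]
scene 0.5 max z pt [0.3  0.6  0.34]
side -0.4 max z pt [ 0.3  -0.3   0.08]
side -0.3 max z pt [ 0.51 -0.27  0.16]
side -0.2 max z pt [ 0.34 -0.12  0.11]
side -0.1 max z pt [ 0.34 -0.08  0.11]
side -0.0 max z pt [0.38 0.   0.04]
side 0.1 max z pt [0.69 0.19 0.17]
side 0.2 max z pt [0.53 0.29 0.17]
side 0.3 max z pt [0.61 0.33 0.17]
side 0.5 max z pt [0.3  0.53 0.54]
[0.3, 0.5, 0.4] 0 [ 0.97  0.2   0.74 -0.    2.2   2.54]
[0.55, -0.28, 0.42] 0 [-0.53  0.35  0.52 -0.    2.27  1.04]
[0.5, -0.28, 0.42] 3.141592653589793 [-0.57  0.2   0.7  -0.    2.24 -2.14]
[0.585, -0.375, 0.053] -0.87 [-0.62  0.36  1.17 -0.    1.6   1.82]
[0.64, -0.31, 0.053] 0 [-0.5   0.41  1.12 -0.    1.62  1.07]
[0.64, -0.31, 0.053] 3.141592653589793 [-0.5   0.41  1.12 -0.    1.62 -2.07]
[0.585, -0.375, 0.053] 2.271592653589793 [-0.62  0.36  1.17 -0.    1.6  -1.32]
[0.55, -0.28, 0.16] 0 [-0.53  0.13  1.25 -0.    1.76  1.04]
[0.55, -0.28, 0.16] 3.141592653589793 [-0.53  0.13  1.25 -0.    1.76 -2.1 ]
[0.47, -0.28, 0.1] 0 [-0.6  -0.05  1.55 -0.    1.65  0.97]
[0.6, -0.28, 0.4] 0 [-0.49  0.48  0.39 -0.    2.27  1.08]
0.15
```

```bash
cat >> h.py <<'E'
from scipy.spatial.transform import Rotation as Ro
def q(yaw):
    """tool down, tool x along yaw, jaw axis at right angles"""
    c,s=np.cos(yaw),np.sin(yaw)
    x,y,z,w=Ro.from_matrix([[c,s,0],[s,-c,0],[0,0,-1]]).as_quat();return [w,x,y,z]
E
python3 - <<'E'
from bench import *
from h import *
move_l([.3,.5,.36],speed=.3)
move_to([.5,-.33,.33],q(0)); close()
s=state();print(s['time'],s['ee_pos'],s['finger_gap'],s['ft_force'])
d=get_image("wrist");np.savez("/tmp/w1.npz",**d);cv2.imwrite("pics/w1.png",d["frame"])
E
```

```text
5.2417 [ 0.49999263 -0.32999275  0.33003342] 0.00034460150347717834 [0.86552482 0.71865089 0.80283234]
```

View pics/w1.png

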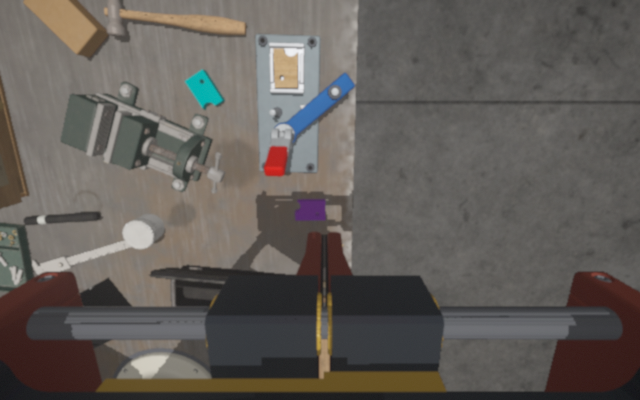

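The wrist view shows the fixture from above. Plate corners are at about (258,36), (319,38), (257,172) and (317,173), the strap runs from (283,133) to (345,83), the lever grip is at (276,161) and the block at (286,68). I'll refine the pose from this.

Run:
```python
from h import *
d=load("/tmp/w1.npz");f=d["frame"]
cv2.imwrite("pics/w1z.png",cv2.resize(f[25:185,240:365],None,fx=4.8,fy=3.75*1.28/1.0 if 0 else 4.8)[:600])
h=cv2.cvtColor(f,cv2.COLOR_BGR2HSV)
# plate via depth: points at 10-14mm height inside ROI
v,u=np.mgrid[25:190,245:330];P=pts(d,np.c_[u.ravel(),v.ravel()])
for z0,z1 in((.006,.018),):
    k=((P[:,2]>z0)&(P[:,2]<z1));q2=P[k,:2].astype(np.float32);print("plate",len(q2),cv2.minAreaRect(q2),np.median(P[k,2]))
v,u=np.nonzero(mask(d,"blue"));P=pts(d,np.c_[u,v]);k=(u>240)&(u<370)&(P[:,2]>.057)&(P[:,2]<.07);q2=P[k,:2].astype(np.float32)
print("strap",k.sum(),cv2.minAreaRect(q2),np.median(P[k,2]))
v,u=np.nonzero(mask(d,"red"));k=(u>240)&(u<370)&(v<190);P=pts(d,np.c_[u,v])[k];print("red",len(P),P.mean(0),P.min(0),P.max(0))
print("tilted edges corners",ray(d,[(257.5,35.5),(319.5,37.5),(257,171.5),(317.5,173)],.012)[:,:2].round(4).tolist())
```

```text
plate 4989 ((0.5777008533477783, -0.27315545082092285), (0.0960005596280098, 0.20492327213287354), 88.41069793701172) 0.01009361874327308
strap 918 ((0.5813415050506592, -0.32476499676704407), (0.020750245079398155, 0.1032714992761612), 38.69561004638672) 0.06043919842787754
red 489 [ 0.51552405 -0.27345442  0.14947431] [ 0.50086717 -0.28358138  0.12270994] [ 0.52942739 -0.26226031  0.16363687]
tilted edges corners [[0.6772, -0.2336], [0.6745, -0.3238], [0.4762, -0.2206], [0.4737, -0.3197]]
```

View pics/w1z.png

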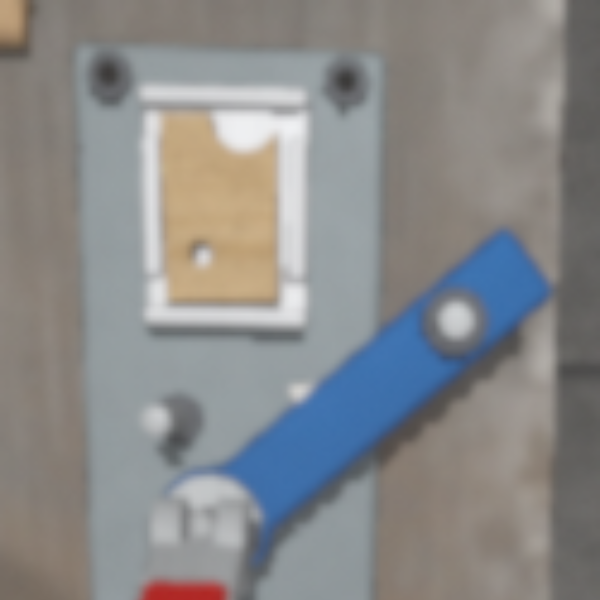

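The wrist depth gives a plate of 96.0 x 204.9 mm (true size 96 x 205), with yaw -1.6° and stud at (0.540, -0.272). The scene view disagrees by up to 7 mm, so I'll trust the closer wrist view and leave margin. Next I push the strap.

```bash
cat >> h.py <<'E'
S=np.array([.540,-.2725]);TH=np.radians(-1.6)
def strap_pose(phi,off,r=.104,z=.054):
    c,s=np.cos(phi),np.sin(phi)
    p=S+r*np.array([c,s])+off*np.array([s,-c]);return [p[0],p[1],z],q(phi)
E
python3 - <<'E'
from bench import *
from h import *
ph=np.radians(-51.3)
p,o=strap_pose(ph,.045,z=.25);move_to(p,o)
p,o=strap_pose(ph,.045);move_l(p,speed=.15)
f0=state()['ft_force'];print(state()['time'],f0)
def go(ph,off=.0255,sp=.08):
    p,o=strap_pose(ph,off);move_l(p,speed=sp,orientation=o)
    f=state()['ft_force']-f0;c,s=np.cos(ph),np.sin(ph)
    return f@[c,s,0],f@[s,-c,0],f[2]
print("contact",go(ph,.0255,.05))
for a in (-42,-32):
    print(a,np.round(go(np.radians(a)),2))
d=get_image("wrist");np.savez("/tmp/w2.npz",**d);cv2.imwrite("pics/w2.png",d["frame"])
d=get_image("scene");np.savez("/tmp/s2.npz",**d);cv2.imwrite("pics/s2.png",cv2.resize(d["frame"][180:330,300:460],None,fx=4,fy=4))
print(state()['time'])
E
```

```text
7.6167 [0.28827257 0.64346096 0.12321119]
contact (np.float64(-0.15267374037807793), np.float64(0.8086571932118424), np.float64(-0.3773565517213242))
-42 [-0.08  0.07 -0.7 ]
-32 [-0.26  0.43 -0.17]
9.0083
```

View pics/w2.png

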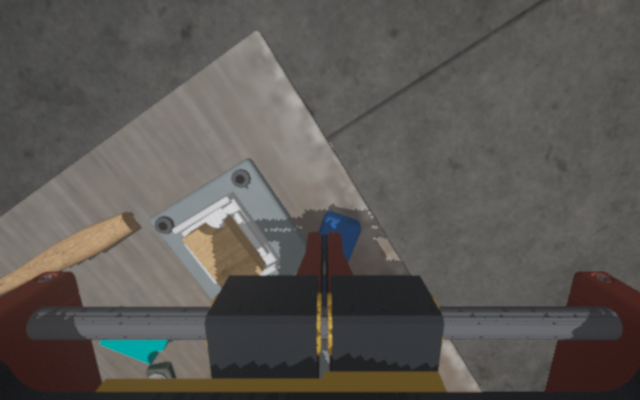

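View pics/s2.png

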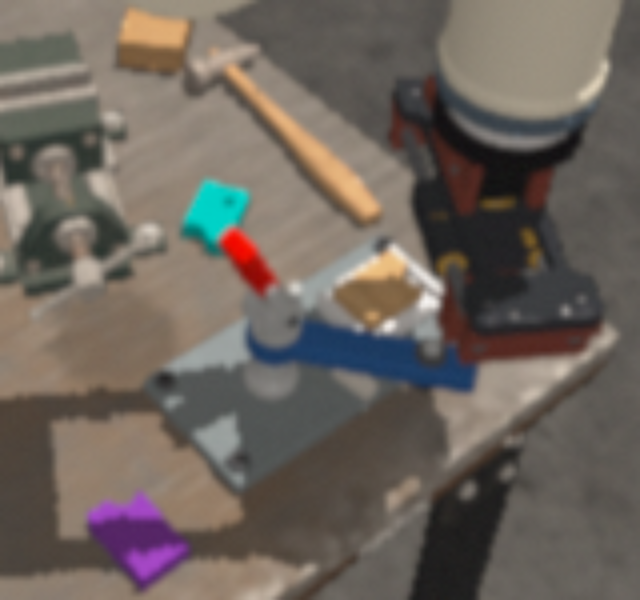

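The strap hasn't moved, and the fingers appear to be on its far side. Before moving again I'll check the actual pose against the measured strap.

Run:
```python
from bench import *
from h import *
s=state();print(s['ee_pos'],s['ee_rot'],s['ft_force'],s['finger_gap'],s['joint_pos'])
print(strap_pose(np.radians(-32),.0255))
print(Ro.from_quat(np.roll(s['ee_rot'],-1)).as_matrix().round(2))
for n in("w2","s2"):
    d=load(f"/tmp/{n}.npz");v,u=np.nonzero(mask(d,"blue"));P=pts(d,np.c_[u,v]);k=(P[:,0]>.5)&(P[:,0]<.7)&(P[:,1]<-.25)&(P[:,1]>-.45)&(P[:,2]>.055)&(P[:,2]<.07);print(n,k.sum(),cv2.minAreaRect(P[k,:2].astype(np.float32)),P[k].min(0),P[k].max(0))
    print("TCP tip proj",proj(d,s['ee_pos']-[0,0,.008]))
```

```text
[ 0.61411242 -0.34980572  0.05400241] [ 1.63411930e-04  9.60815930e-01 -2.77187133e-01 -1.24175568e-04] [ 0.0422091  -0.26120656  0.04217934] 0.00031456218882633597 [-5.65698295e-01  3.96344370e-01  1.13139280e+00 -3.83799808e-04
  1.61400199e+00  1.56681207e+00]
([np.float64(0.6146840607623215), np.float64(-0.34923682993224214), 0.054], [np.float64(0.0), np.float64(0.9612616959383189), np.float64(-0.27563735581699916), np.float64(0.0)])
[[ 0.85 -0.53 -0.  ]
 [-0.53 -0.85 -0.  ]
 [-0.    0.   -1.  ]]
w2 691 ((0.6088714599609375, -0.35741186141967773), (0.022267397493124008, 0.023098239675164223), 39.759422302246094) [ 0.59319596 -0.37192988  0.05510536] [ 0.62354512 -0.35167742  0.06214487]
TCP tip proj [[322.6218884 227.9472304]]
s2 274 ((0.570794403553009, -0.3198004364967346), (0.022944997996091843, 0.12648314237594604), 41.26885223388672) [ 0.52526758 -0.3743146   0.05507378] [ 0.60985889 -0.27561288  0.06533374]
TCP tip proj [[411.28092393 269.54528973]]
```

Run:
```python
from bench import *
from h import *
d=get_image("side");cv2.imwrite("pics/sd3.png",cv2.resize(d["frame"][120:245,235:375],None,fx=4.5,fy=4.5,interpolation=cv2.INTER_CUBIC))
d=load("/tmp/w2.npz");cv2.imwrite("pics/w2z.png",cv2.resize(d["frame"][180:290,260:400],None,fx=5,fy=5,interpolation=cv2.INTER_CUBIC))
d=load("/tmp/s2.npz");cv2.imwrite("pics/s2z.png",cv2.resize(d["frame"][240:300,350:440],None,fx=8,fy=8,interpolation=cv2.INTER_CUBIC))
```

```text
(no output)
```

View pics/sd3.png

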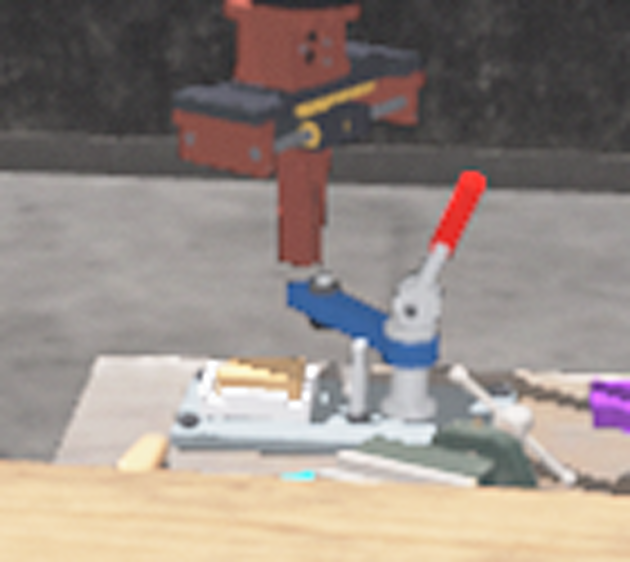

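View pics/w2z.png

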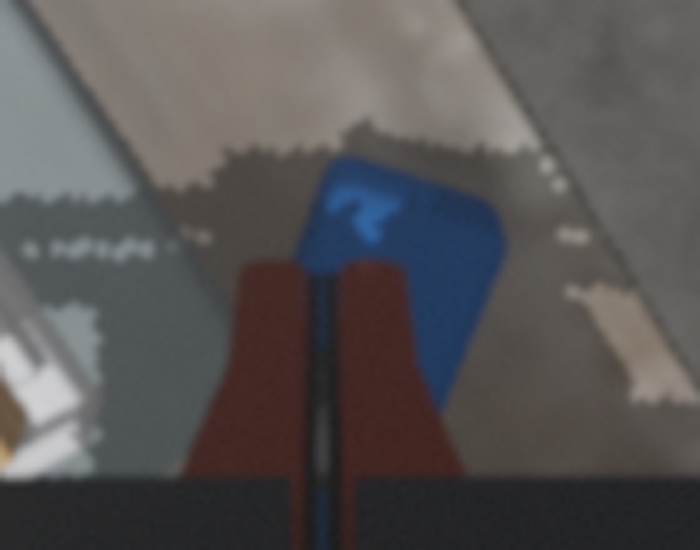

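View pics/s2z.png

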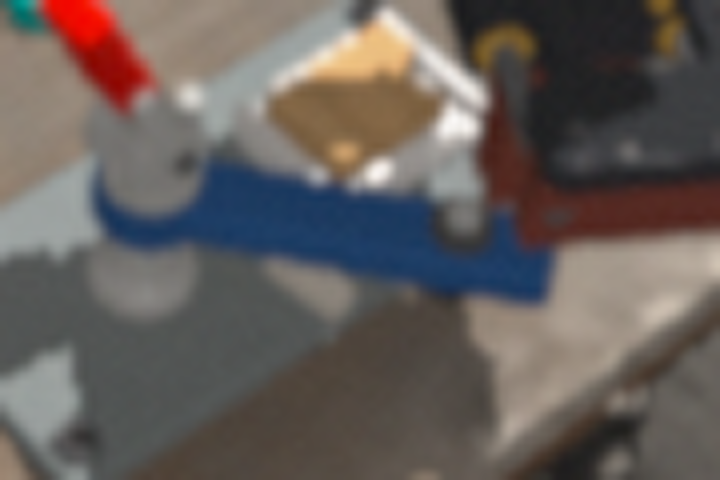

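Run:
```python
from bench import *
from h import *
d=load("/tmp/w2.npz")
for u in (312,318,332,338):
    print(u,[pts(d,(u,v))[0].round(3).tolist() for v in (228,231,234,237,245)])
d=get_image("side");np.savez("/tmp/sd3.npz",**d)
# finger column in side view
for v in range(170,184,2): print(v,d["frame"][v,302].tolist(),pts(d,(302,v))[0].round(3))
print(proj(d,state()['ee_pos']-[0,0,.008]))
```

```text
312 [[0.603, -0.332, -0.002], [0.626, -0.35, 0.077], [0.626, -0.351, 0.082], [0.626, -0.351, 0.085], [0.625, -0.351, 0.095]]
318 [[0.6, -0.336, -0.003], [0.616, -0.347, 0.051], [0.624, -0.353, 0.081], [0.624, -0.353, 0.086], [0.624, -0.353, 0.095]]
332 [[0.616, -0.358, 0.06], [0.62, -0.36, 0.076], [0.62, -0.36, 0.081], [0.62, -0.36, 0.085], [0.62, -0.359, 0.095]]
338 [[0.614, -0.361, 0.061], [0.612, -0.36, 0.06], [0.618, -0.363, 0.081], [0.619, -0.362, 0.086], [0.619, -0.362, 0.096]]
170 [74, 79, 139] [ 0.612 -0.342  0.104]
172 [71, 78, 136] [ 0.612 -0.343  0.098]
174 [76, 80, 138] [ 0.612 -0.337  0.094]
176 [75, 79, 139] [ 0.612 -0.339  0.087]
178 [68, 75, 136] [ 0.611 -0.336  0.083]
180 [155, 158, 161] [ 0.768 -2.635 -0.718]
182 [150, 126, 118] [ 0.613 -0.355  0.064]
[[301.25306615 188.44600576]]
```

Run:
```python
from h import *
for n,us,z in(("wrist0",(240,243,406,410),.1967),("w1",(313,316,333,336),.330)):
    d=load(f"/tmp/{n}.npz")
    for u in us: print(n,u,[(v,round(float(pts(d,(u,v))[0][2]-z),3)) for v in (230,233,236,239,243,248)])
    K=d["view"];print("cam z above TCP",np.linalg.inv(K)[2,3]-z)
```

```text
wrist0 240 [(230, -0.921), (233, 0.026), (236, 0.028), (239, 0.031), (243, 0.034), (248, 0.035)]
wrist0 243 [(230, -0.92), (233, -0.918), (236, 0.027), (239, 0.027), (243, 0.028), (248, 0.029)]
wrist0 406 [(230, -0.92), (233, -0.919), (236, 0.026), (239, 0.031), (243, 0.032), (248, 0.032)]
wrist0 410 [(230, -0.92), (233, 0.025), (236, 0.03), (239, 0.035), (243, 0.036), (248, 0.04)]
cam z above TCP 0.1852683844529681
w1 313 [(230, -0.33), (233, 0.026), (236, 0.03), (239, 0.035), (243, 0.038), (248, 0.045)]
w1 316 [(230, -0.331), (233, 0.026), (236, 0.03), (239, 0.034), (243, 0.04), (248, 0.045)]
w1 333 [(230, -0.332), (233, 0.025), (236, 0.03), (239, 0.185), (243, 0.039), (248, 0.045)]
w1 336 [(230, -0.332), (233, 0.026), (236, 0.029), (239, 0.035), (243, 0.039), (248, 0.045)]
cam z above TCP 0.18513375241863944
```

Both cameras agree that the real fingertips are about 25 mm above the reported TCP. The stated geometry puts them 8 mm below it. That explains why the fingers passed over the strap without touching it. I'll back off and redo the push with the tip height I measured.

Run:
```python
from bench import *
from h import *
TIP=.025; Z=.046-TIP
p=state()['ee_pos'];move_l([p[0],p[1],.11],speed=.2)
ph=np.radians(-51.3)
p,o=strap_pose(ph,.048,z=.11);move_l(p,speed=.2,orientation=o)
p,o=strap_pose(ph,.048,z=Z);move_l(p,speed=.12)
hold(.1);f0=state()['ft_force'];print(state()['time'],f0)
def go(ph,off=.0225,sp=.08):
    p,o=strap_pose(ph,off,z=Z);move_l(p,speed=sp,orientation=o)
    f=state()['ft_force']-f0;c,s=np.cos(ph),np.sin(ph)
    return np.round([f@[c,s,0],f@[s,-c,0],f[2]],2)
print("contact",go(ph,.0225,.05))
for a in (-42,):
    print(a,go(np.radians(a)))
for n in("wrist","side"):
    d=get_image(n);np.savez(f"/tmp/{n}4.npz",**d)
    x=(260,180,400,290) if n=="wrist" else (235,120,375,230)
    cv2.imwrite(f"pics/{n}4.png",cv2.resize(d["frame"][x[1]:x[3],x[0]:x[2]],None,fx=5,fy=5,interpolation=cv2.INTER_CUBIC))
print(state()['time'])
```

```text
11.0167 [-0.89022373  0.40821369 -0.21242418]
contact [ 0.9  -0.79 -0.03]
-42 [ 1.6  -0.68  0.11]
12.1417
```

View pics/wrist4.png

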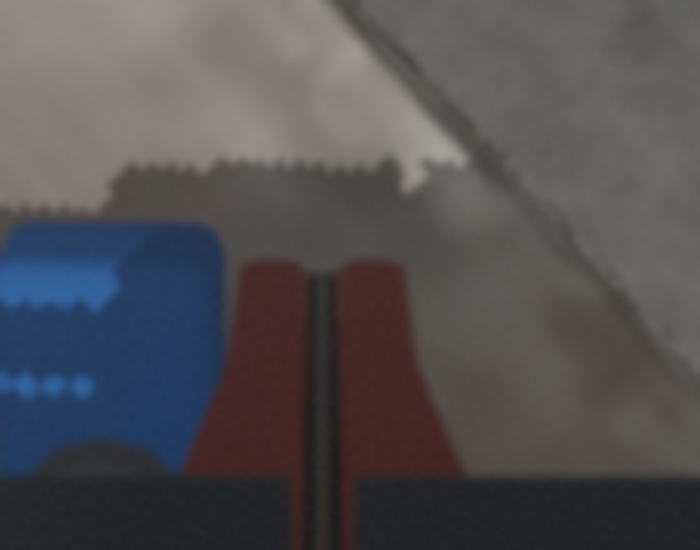

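View pics/side4.png

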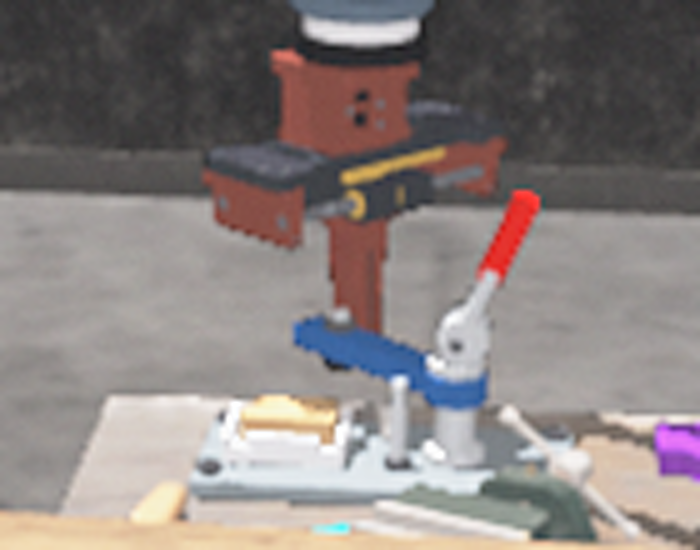

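The finger is now beside the strap's outer flank, below its top, and the strap is moving. I'll continue to the stop pin in small force-checked steps at the end.

Run:
```python
from bench import *
from h import *
Z=.021; f0=np.array([-.5,.4,-.2])
def go(ph,off=.0225,sp=.1):
    p,o=strap_pose(ph,off,z=Z);move_l(p,speed=sp,orientation=o)
    f=state()['ft_force']-f0;c,s=np.cos(ph),np.sin(ph)
    return np.round([f@[c,s,0],f@[s,-c,0],f[2]],2)
for a in (-32,-22,-12,-6): print(a,go(np.radians(a)))
a=-6
while a<4:
    a+=.5;f=go(np.radians(a),sp=.05);print(a,f)
    if f[1]>5: break
for n in("wrist","scene"):
    d=get_image(n);np.savez(f"/tmp/{n}5.npz",**d)
    x=(200,180,400,320) if n=="wrist" else (315,200,455,310)
    cv2.imwrite(f"pics/{n}5.png",cv2.resize(d["frame"][x[1]:x[3],x[0]:x[2]],None,fx=4,fy=4,interpolation=cv2.INTER_CUBIC))
print(state()['time'])
```

```text
-32 [0.99 0.8  0.16]
-22 [ 0.7  -0.62 -0.28]
-12 [ 0.89 -0.16  1.41]
-6 [0.67 1.12 0.29]
-5.5 [0.56 0.88 0.08]
-5.0 [0.06 0.38 1.28]
-4.5 [ 0.19  1.44 -0.13]
-4.0 [ 0.48  0.76 -0.05]
-3.5 [0.62 1.07 0.9 ]
-3.0 [ 1.01 -0.59  0.88]
-2.5 [-0.52  0.15  0.6 ]
-2.0 [-0.03  1.62  0.11]
-1.5 [0.14 1.27 0.16]
-1.0 [0.2  0.19 0.44]
-0.5 [-0.06  2.48 -0.44]
0.0 [ 0.72  5.54 -0.81]
16.5
```

View pics/scene5.png

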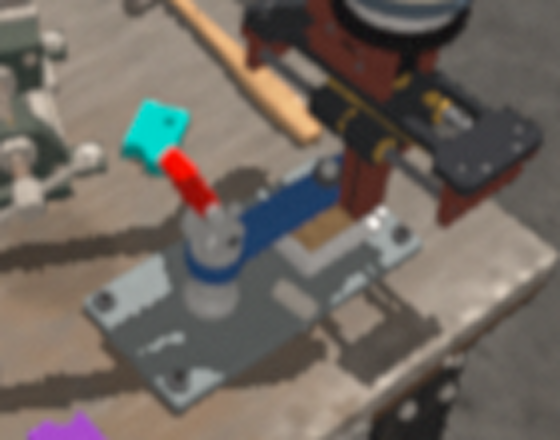

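View pics/wrist5.png

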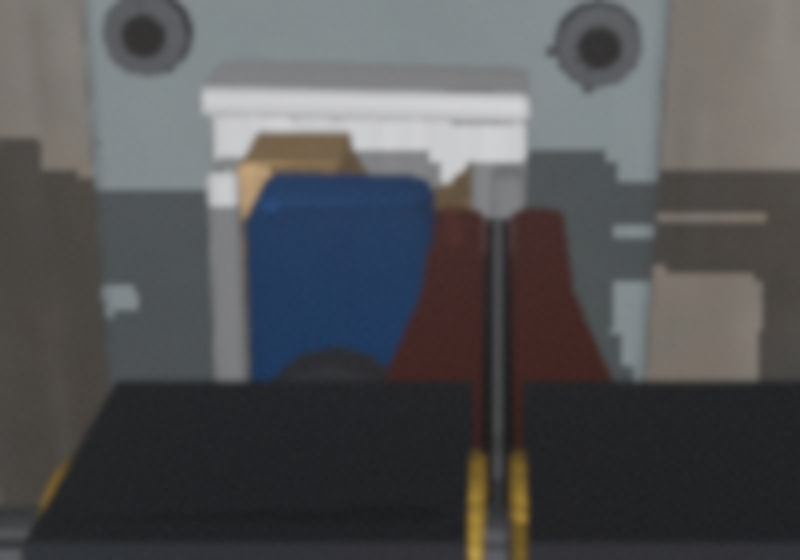

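The strap lies over the block, and the 5.5 N rise shows it is against the pin. I'll back off, confirm its angle from above, then push the lever along its arc.

```bash
cat >> h.py <<'E'
def lev(alpha_deg,s=.070,gap=0.,hw=.010,tip=.025):
    """ee position so that the fingers' lower -x edge is on the grip's upper face at lever angle alpha above level"""
    a=np.radians(alpha_deg);n=np.array([np.sin(a),np.cos(a)])
    c=s*np.array([-np.cos(a),np.sin(a)])+(.007+gap)*n
    x=c[0]+hw;return [S[0]+x*np.cos(TH),S[1]+x*np.sin(TH),.082+c[1]-tip]
E
python3 - <<'E'
from bench import *
from h import *
p,o=strap_pose(TH,.055,z=.021);move_l(p,speed=.12,orientation=o)
p[2]=.20;move_l(p,speed=.3)
d=get_image("wrist");np.savez("/tmp/w6.npz",**d);cv2.imwrite("pics/w6.png",d["frame"])
v,u=np.nonzero(mask(d,"blue"));P=pts(d,np.c_[u,v]);k=(P[:,0]>.5)&(P[:,0]<.7)&(P[:,1]<-.2)&(P[:,1]>-.4)&(P[:,2]>.055)&(P[:,2]<.07);print("strap",k.sum(),cv2.minAreaRect(P[k,:2].astype(np.float32)))
d=get_image("scene");np.savez("/tmp/s6.npz",**d);cv2.imwrite("pics/s6.png",cv2.resize(d["frame"][200:310,315:455],None,fx=4,fy=4,interpolation=cv2.INTER_CUBIC))
p=lev(75,gap=.02);move_to([p[0],p[1],.2],q(TH));print(state()['time'],lev(75),lev(3.4,.078))
E
```

```text
strap 1161 ((0.6014723777770996, -0.2752934992313385), (0.11584008485078812, 0.025355838239192963), 1.06984543800354)
18.2833 [np.float64(0.5386446762532948), np.float64(-0.2724621423798744), np.float64(0.12642654115595245)] [np.float64(0.47257873482695223), np.float64(-0.270616753542083), np.float64(0.06861357593439138)]
```

View pics/w6.png

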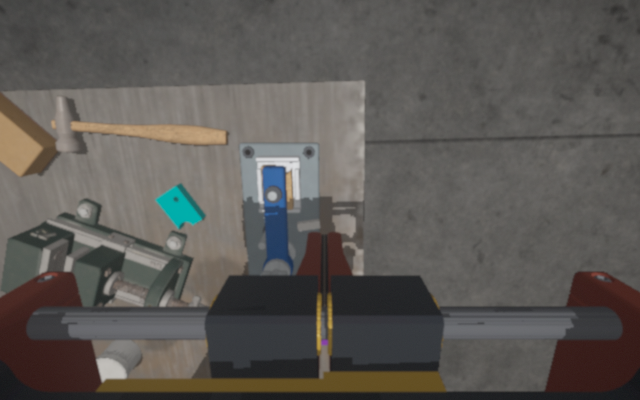

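View pics/s6.png

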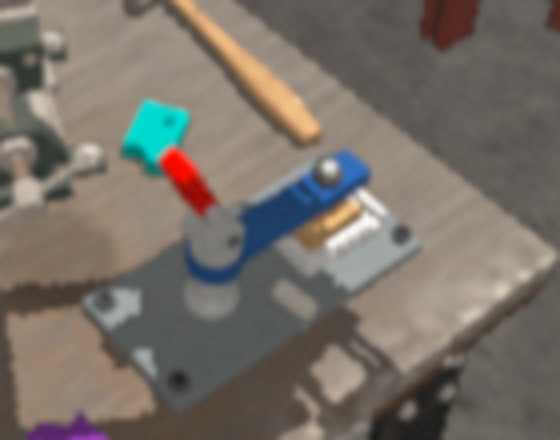

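Run:
```python
from h import *
d=load("/tmp/w6.npz")
v,u=np.nonzero(mask(d,"blue"));P=pts(d,np.c_[u,v]);k=(P[:,0]>.57)&(P[:,0]<.67)&(P[:,1]<-.2)&(P[:,1]>-.4)&(P[:,2]>.057)&(P[:,2]<.066)
Q=P[k];x=np.arange(.575,.655,.01)
m=np.array([[a,(Q[abs(Q[:,0]-a)<.005,1].min()+Q[abs(Q[:,0]-a)<.005,1].max())/2] for a in x]);c=np.polyfit(m[:,0],m[:,1],1);print("strap dir deg",np.degrees(np.arctan(c[0])),"y at stud x",np.polyval(c,.54))
print("screw",ray(d,(273.5,195.5),.074),"-> angle about S",)
p=ray(d,(273.5,195.5),.074)[0,:2]-S;print(np.degrees(np.arctan2(p[1],p[0])),np.hypot(*p))
print("plate top corners",ray(d,[(240.5,142.5),(319,143.5)],.012)[:,:2].round(4).tolist())
```

```text
strap dir deg -1.8606859806719094 y at stud x -0.27312391999799773
screw [[ 0.63297115 -0.27766152  0.074     ]] -> angle about S
-3.177652789011079 0.0931143128558604
plate top corners [[0.6816, -0.2326], [0.6779, -0.325]]
```

The strap points at -1.9° with the fixture at -1.6°, so it is at its stop. Its line passes through y = -0.273 at the stud, which confirms the position. Now the lever.

Run:
```python
from bench import *
from h import *
move_l(lev(75,gap=.02),speed=.15)
f0=state()['ft_force'];print(state()['time'])
for a in (75,68,60,50,40,30,20):
    move_l(lev(a,s=.070+.008*(75-a)/72),speed=.1);f=state()['ft_force']-f0;print(a,f.round(1))
d=get_image("side");np.savez("/tmp/sd7.npz",**d);cv2.imwrite("pics/sd7.png",cv2.resize(d["frame"][120:240,240:380],None,fx=5,fy=5,interpolation=cv2.INTER_CUBIC))
print(state()['time'])
```

```text
18.8917
75 [-0.   0.9  0.2]
68 [-0.5  0.6  0.6]
60 [0.2 0.  0.1]
50 [-0.6  1.   0.5]
40 [-0.1 -0.1  0.2]
30 [-0.4  0.8  0.3]
20 [-0.3  0.1  0.1]
20.9167
```

View pics/sd7.png

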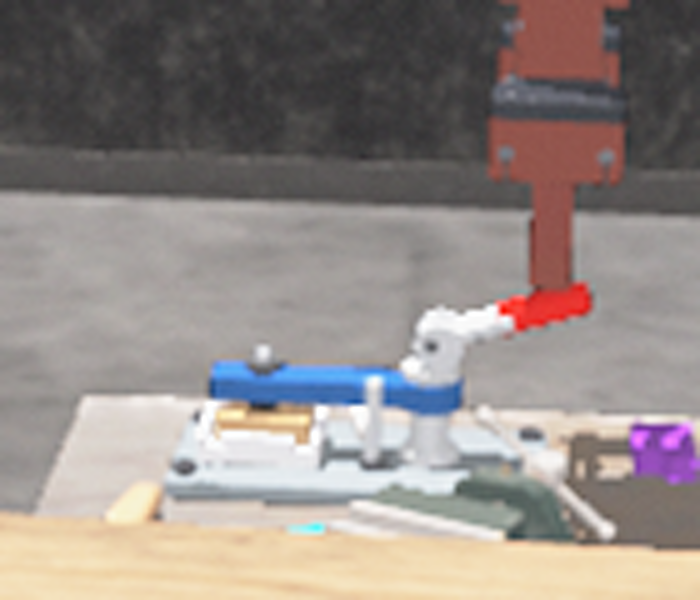

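The lever follows, now about 20° above level, with the fingertips at mid-grip. I'll continue to the stop in small steps, watching force.

Run:
```python
from bench import *
from h import *
for a in (14,9,6): move_l(lev(a,s=.076),speed=.08);print(a,state()['ft_force'].round(1))
a=6
while a>-6:
    a-=.7;move_l(lev(a,s=.076),speed=.04);f=state()['ft_force'];print(round(a,1),f.round(1))
    if f[2]>22: break
hold(.2);print(state()['ft_force'].round(1))
d=get_image("side");np.savez("/tmp/sd8.npz",**d);cv2.imwrite("pics/sd8.png",cv2.resize(d["frame"][120:240,240:380],None,fx=5,fy=5,interpolation=cv2.INTER_CUBIC))
print(state()['time'])
```

```text
14 [-0.6 -1.  -0.7]
9 [ 0.3  0.  -0.3]
6 [ 0.4  1.2 -0.1]
5.3 [-0.8  0.4  0.2]
4.6 [-0.7  1.1  0.7]
3.9 [-0.3  0.4  0.9]
3.2 [-1.7  1.   4.1]
2.5 [-2.4  2.3  8.7]
1.8 [-3.4  2.2 10.6]
1.1 [-4.4  3.9 14. ]
0.4 [-5.8  5.6 17.9]
-0.3 [-5.9  5.9 21.2]
-1.0 [-7.9  6.2 25.2]
[-8.3  6.4 25.1]
24.4167
```

View pics/sd8.png

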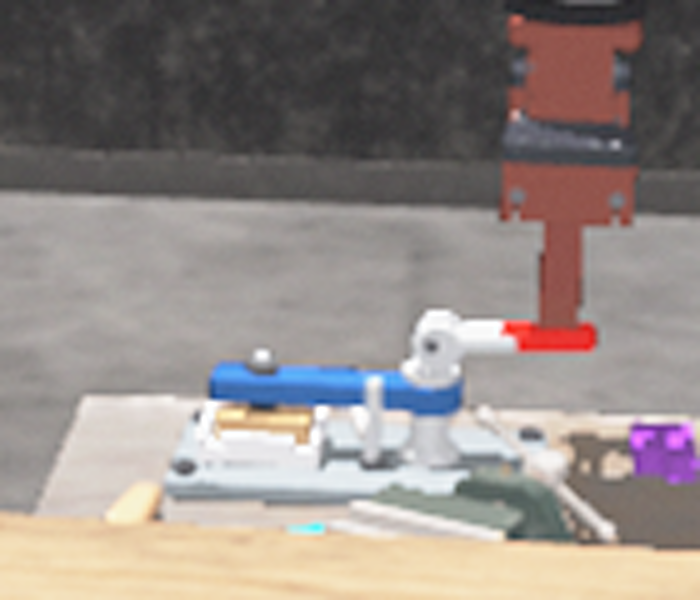

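The lever is level against its stop, with force rising steadily to 25 N from about 3.4°. I'll lift off, clear the fixture and check.

Run:
```python
from bench import *
from h import *
p=state()['ee_pos'];move_l([p[0],p[1],.30],speed=.25)
move_to([.50,-.38,.33],q(TH));hold(.3)
print(state()['time'],state()['ft_force'].round(1))
R=np.array([[np.cos(TH),-np.sin(TH)],[np.sin(TH),np.cos(TH)]])
for n in("wrist","side","scene"):
    d=get_image(n);np.savez(f"/tmp/{n}9.npz",**d)
    x={"wrist":(230,0,390,180),"side":(240,140,380,240),"scene":(220,160,460,330)}[n]
    cv2.imwrite(f"pics/{n}9.png",cv2.resize(d["frame"][x[1]:x[3],x[0]:x[2]],None,fx=3.3,fy=3.3,interpolation=cv2.INTER_CUBIC))
    for c in("red","blue"):
        v,u=np.nonzero(mask(d,c));P=pts(d,np.c_[u,v]);F=(P[:,:2]-S)@R
        k=(F[:,0]>-.12)&(F[:,0]<.13)&(abs(F[:,1])<.06)&(P[:,2]>.04)&(P[:,2]<.2)
        if c=="red":
            e=np.polyfit(F[k,0],P[k,2],1);print(n,c,k.sum(),"slope deg",np.degrees(np.arctan(-e[0])).round(1),"z",np.percentile(P[k,2],[5,50,95]).round(3),"x",F[k,0].min().round(3),F[k,0].max().round(3))
        else:
            k&=(F[:,0]>.03)&(P[:,2]>np.percentile(P[k,2],40));e=np.polyfit(F[k,0],F[k,1],1);print(n,c,k.sum(),"dir rel fixture deg",np.degrees(np.arctan(e[0])).round(1),"top z",np.median(P[k,2]).round(4))
```

```text
26.35 [ 0.7 -0.  -0.4]
wrist red 514 slope deg 3.0 z [0.088 0.091 0.092] x -0.085 -0.039
wrist blue 473 dir rel fixture deg -0.8 top z 0.0566
side red 90 slope deg 2.4 z [0.083 0.09  0.095] x -0.084 -0.038
side blue 119 dir rel fixture deg 1.0 top z 0.0565
scene red 183 slope deg 1.6 z [0.087 0.092 0.095] x -0.087 -0.041
scene blue 143 dir rel fixture deg -2.4 top z 0.058
```

View pics/wrist9.png

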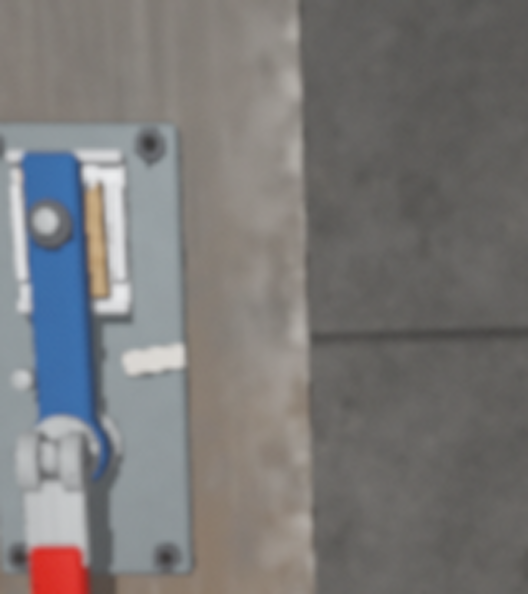

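View pics/side9.png

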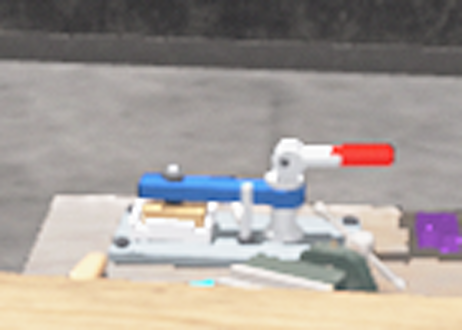

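View pics/scene9.png

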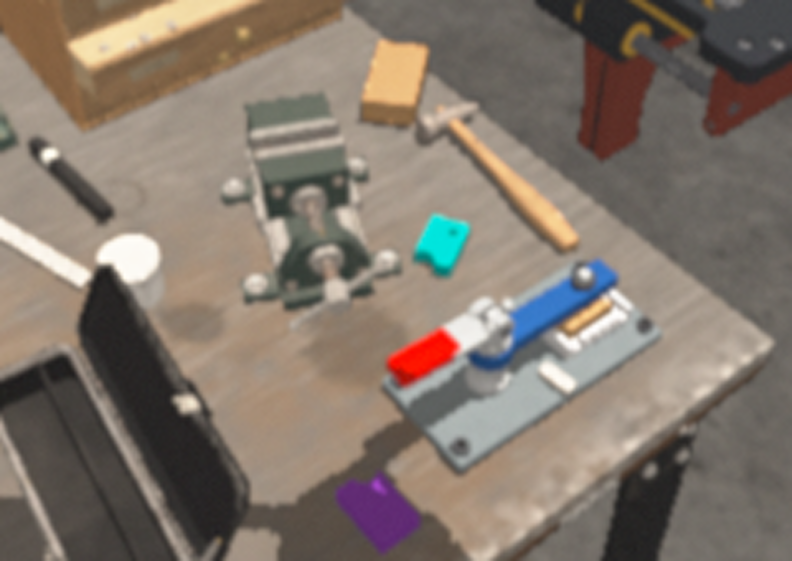

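The views show the strap over the block against the pin, the lever down at about 3°, the block in its seat and the slip still on the plate. Strap top has dropped from about 61 to 57 mm, so it is clamped, and the arm is clear.

Run:
```python
from bench import *
job_done()
```

```text
the job is handed in; nothing more can be done
```

The block is clamped and the job was handed in at about 26.5 s, under the 51 s limit. With closed fingers I pushed the blue strap round until the force rose to 5.5 N at the stop pin. I then checked the strap from above and pushed the red lever down to its end stop at about 25 N.

**Last checks:**
- **Lever:** it measures 3.0°, 2.4° and 1.6° above level in the wrist, side and scene views, against 3° expected.
- **Strap:** its top dropped from about 61 mm to 56.5 mm in the wrist view. It lies within about 1° of the fixture's axis in the wrist and side views.
- **Loose items:** the block is in its seat. The slip, tin, marker and cork block look undisturbed in the pictures, but I did not measure them individually.
- **Robot:** the gripper is clear of the fixture and the wrist force reads near zero.

**Disagreements:**
- **Fingertips:** they sit about 25 mm behind the reported TCP instead of 8 mm ahead. My first strap push therefore passed over the strap without touching it; I measured the offset in two views and repeated the push at the corrected height.
- **Camera views:** the scene camera put the stud about 7 mm from where the wrist camera did, and its final strap angle was 2.4° off. I trusted the wrist view because it recovered the plate's true size.
- **Force sensor:** it showed almost nothing while the strap and lever were moving, where about 1 N and 3 N were expected. I confirmed those motions from the pictures instead.

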